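# Dipstick check on a tiller gearbox

## Task

Check the level in the green gearbox: lift the orange-handled gauge rod out of its cradle, push it into the sloping steel tube until its brass collar sits against the tube's mouth without ramming it, pause there a moment, and draw it right out again. Then hold it up for reading: rod level, marked face up, its tip about 10 cm above the middle of the white reading pad, touching nothing but the gripper; finish holding it still there, do not put it down. Leave the jar, the small wheel and the tin where they stand.

Things in the scene. Friction and masses are not known exactly. Their poses are not given: they have to be found in the camera images.
- rod_grip (a point): Middle of the gauge rod's orange handle, the place to grip: a square bar 18 x 18 mm, reaching 40 mm to the collar side and 45 mm to the end. The rod is one rigid straight piece, about 0.12 kg, 230 mm long. Rod axes: +x along the rod from tip to handle end, +z the side with the white marked face (up in the cradle), y across.
- rod_seat (a point): Stopping face of the rod's brass collar (26 mm diameter, 8 mm thick, lying on the handle side of this point), on the rod's axis, 70 mm from rod_grip towards the tip. Same axes as rod_grip.
- rod_tip (a point): Rounded tip of the rod's steel blade, on the axis, 110 mm from rod_seat and 180 mm from rod_grip. The blade is round, 10 mm in diameter. Same axes as rod_grip.
- tube_mouth (a point): Centre of the mouth of the gearbox's fixed steel guide tube, about 155 mm above the counter. +x points out of the mouth along the bore, rising 40 degrees above level and leading away from the robot; y is level. Bore 16 mm, outside diameter 26 mm, straight for 125 mm: the collar stops on the rim before the blade touches bottom. Beyond the mouth only the jar stands, well below the bore's line.
- gearbox: Fixed green gearbox, 150 x 120 mm, 110 mm high with ribs to 119 mm, on a 190 x 150 mm foot plate; 30 mm shaft stubs on both sides at 60 mm height. Origin on the counter; its centre is 25 mm behind the origin (-x). The tube mouth is 85 mm along +x and 155 mm up, overhanging the box's far face (at +50 mm). +x leads away from the robot; the heading varies by up to 17 degrees either way.
- cradle: Fixed low rack carrying the rod level, rod axis 60 mm above the counter. Origin on the counter under rod_seat, +x along the rod to the handle end, away from the robot. Base 200 x 36 x 8 mm; forks 8 mm long, open at the top: 24 mm wide, 65 mm high at x = -60 mm; 32 mm wide, 63 mm high at x = +106 mm, under the handle's end. It stands on the robot's left or right, the reading pad on the other side.
- pad_centre (a point): Centre of the top of the fixed reading pad, a 150 x 150 mm blue-edged white plate, 6 mm high, with a black dot in the middle.
- jar_mid (a point): Bystander: middle of a green glass jar with white lid, 68 mm diameter, 100 mm high.
- wheel_mid (a point): Bystander: middle of a small black wheel lying flat, 120 mm diameter, about 45 mm high.
- tin_mid (a point): Bystander: middle of a small red-banded tin, 56 mm diameter, 60 mm high.

How it is judged:
By the outcome, as a careful person would: the job done as asked, in the order asked, and still so for the second after the job is handed in, while the arm keeps its last pose, push and grip.
It also fails if it takes over 51 s, if anything falls off the work surface, if the arm or the gripper's body presses on something with over 40 N, if the wrist force passes 120 N, or if a joint passes its speed limit or range.

## Robot

A 7-joint arm with a two-finger parallel gripper is mounted at the origin on the work surface. World frame = base frame: x ahead of the robot, y to its left, z up, the work surface at z = 0. Lengths are in mm, angles in rad, forces in N, time in s.
With the tool pointing down it reaches from about 425 to 925 mm from the base axis. Payload 6.8 kg.
Tool frame: the origin (TCP) lies at the very end of the fingers, on their centre line; the grasp point (between the pads) lies 19 mm behind it; z points along the fingers, y is the line along which they close (so a half turn about z gives the same grasp; the last joint's range is limited). The gripper opens to 85 mm and grips with 20 to 120 N. Pads are 22 mm wide; open, the fingers measure 114 mm over their backs; the gripper's body (76 mm by 85 mm) begins 54 mm behind the grasp point. The pads swing forward as they close: fully open they stand 13 mm farther back than shut.
Start: joints at [1.141, 0.477, 0.022, 1.555, -0.011, 1.109, -0.083], TCP at [213.495, -640.365, 231.308] pointing down, gripper open.
Joint ranges: [-2.96, 2.96], [-0.34, 2.1], [-1.41, 1.46], [0.24, 2.44], [-1.37, 4.51], [0.17, 1.92], [-2.96, 2.96]. Speed limits (rad/s): [2.39, 2.39, 3.14, 3.14, 3.14, 3.14, 3.14].

## Interface

Orientations are given as a 3x3 rotation matrix whose columns are the frame's x, y, z axes.
In Python, from cell import ctrl, cams, nets gives the robot as it stands.
- The arm moves only by the shell command python3 -m jog 'ROWS' [OPENING] [FORCE]. ROWS is JSON, a list of rows, each an object of numbers: "x", "y", "z": the shift along the tool's x, y, z in m; "turn": the turn about the tool's z in rad. In form: [{"x": .., "y": .., "z": .., "turn": ..}, ...]. A call has 1 to 5 rows; each row shifts and turns the commanded pose from where the row before left it, along the tool's axes as they then stand; what a row does not reach is not made up. A row lasts 1/10 s, in which the tool goes at most 50 mm and 8.59 degrees, less where a joint would pass 70% of its speed; a pose out of reach is approached as far as the arm can. A call with a gripper value outside its range is refused whole. OPENING is the opening, from -1 (shut) to 1 (fully open), set as the call begins (- or left out, the last holds). The fingers move at their own pace and stop on an object; FORCE is the grip in N (left out, the last holds). Time passes only in rows, so rows that do not move let the fingers close. It gives the time, the measured TCP pose, the force, the opening and the grip force at its end, in the units of the state.
- ctrl.read_state(): the state, without advancing time (a new reading comes with each control period).
- cams.get_image(name): name is "scene" or "top" or "wrist"; returns (picture, depth): 480x640x3 uint8, red, green, blue; 480x640 float32, mm along the optical axis (not along the pixel's ray), 0 where there is no reading.
- cams.camera_info(name): a dict with "camera_matrix" (3x3 intrinsics, pixels), "cam_to_world" (4x4, takes a point from camera to world coordinates); the wrist camera has in their place "T_tool_cam" (4x4, takes a point from camera to tool coordinates, whose origin is the TCP and whose axes are the flange's). Camera axes: x right, y down, z forward; pixel columns grow to the right and rows downward; lengths in mm; the calibration is good to about 2 mm. The wrist camera is an equidistant fisheye: a pixel r from the principal point sees the ray r / f radians off the axis. A picture is of the moment at which its call begins: read the wrist's pose just before it. camera_info takes no time and is no camera call.
- ctrl.close_job(): hands the job in; it is judged then, once.
Trained networks look in the newest picture that a camera, given by its name, has taken for a name from the list of things; names that differ only in an ending like _2 or _b are one class to them, and where a whole thing is asked for, a point or a joint stands for the part that bears it (a point fixed in the world has none). Each returns a list of dicts, best first, with "p" (0 to 1); they miss things now and then, are a little off and sometimes report something else, mostly with a low value. They report only what shows in the picture. A call takes as long as a camera call.
- nets.look_for(label, camera): "xyz" ([x, y, z] in mm, in the coordinates of the camera as it stood for that picture, good to about 4 mm: the middle of the surface that is visible of it).
- nets.cut_out(label, camera): "mask" (480x640 bool, what is visible of it).
The state is a dict: "time_s": time; "joint_pos": joint angles; "joint_vel": joint speeds; "joint_torque": joint torques, N m; "ee_pos": TCP position; "orientation": TCP orientation; "wrist_force": force on the tool from outside, world axes, zero at the start; "moment": the same for the moment, N m; "grip_width": finger opening in mm; "gripper_force": force on a finger pad.
Only numpy, scipy, OpenCV 4.12 (cv2) and the standard library are available. Lean on these libraries where they do the work, as an engineer would, in place of code of your own. Each camera call takes 0.05 s, during which the arm holds its last target. There are 200 camera calls.

## Working session

There is one attempt and no reset: what is moved stays moved. The work goes in short steps, Python scripts to look and compute and a shell command to move; the robot and the scene stay as the last step left them, time stands still between calls to the robot, and variables do not carry over. Pictures are saved under pics/ and viewed, at most 10 in all, crops included, and the job is handed in when it is done.

```bash
ls -la; mkdir -p pics; python3 -m jog --help 2>&1 | head -30; cat > h.py <<'E'
import numpy as np, cv2
from cell import ctrl, cams, nets
np.set_printoptions(precision=4, suppress=True)
def snap(c, fn=None):
    s=ctrl.read_state(); im,d=cams.get_image(c)
    if fn: cv2.imwrite('pics/'+fn, im[:,:,::-1])
    return s,im,d
def T(c,s=None):
    i=cams.camera_info(c)
    if c!='wrist': return np.array(i['cam_to_world'])
    M=np.eye(4); M[:3,:3]=s['orientation']; M[:3,3]=s['ee_pos']
    return M@np.array(i['T_tool_cam'])
def w(M,p): return (M@np.append(p,1))[:3]
E
python3 - <<'E'
from h import *
s=ctrl.read_state(); print(s)
for c in ['scene','top']:
    _,im,d=snap(c,c+'0.png'); M=T(c); print(c,M, cams.camera_info(c)['camera_matrix'])
    for l in ['rod_grip','rod_seat','rod_tip','tube_mouth','gearbox','cradle','pad_centre','jar_mid','wheel_mid','tin_mid']:
        print(l,[(round(r['p'],2),w(M,r['xyz']).round(0)) for r in nets.look_for(l,c)[:2]])
E
```

```text
total 12
drwxr-xr-x  3 agent agent 4096 Dec  3 17:30 .
drwxr-xr-x 23 root  root  4096 Dec  3 17:30 ..
drwxr-xr-x  2 agent agent 4096 Dec  3 17:30 pics
invalid input: not JSON, or not a number
{'time_s': 0.0, 'joint_pos': array([ 1.1409,  0.4778,  0.0223,  1.5565, -0.0115,  1.1093, -0.0831]), 'joint_vel': array([-0.0011, -0.0014, -0.0009,  0.0001, -0.0021, -0.0003, -0.0007]), 'joint_torque': array([  0.0007, -59.6453,   1.6079, -28.1204,   0.0124,   0.0093,
         0.    ]), 'ee_pos': array([ 213.2896, -639.7825,  230.2963]), 'orientation': array([[ 0.9487,  0.3162, -0.0007],
       [ 0.3162, -0.9487,  0.0017],
       [-0.0001, -0.0019, -1.    ]]), 'wrist_force': array([-0.8238, -0.4146,  0.0288]), 'moment': array([-0.0221, -0.0127,  0.0159]), 'gripper_force': 0.0, 'grip_width': 85.36941654792778}
scene [[  -0.3539    0.7198   -0.5972 1136.538 ]
 [   0.9353    0.2718   -0.2267  245.1762]
 [  -0.0009   -0.6387   -0.7694  902.1254]
 [   0.        0.        0.        1.    ]] [[534.6471   0.     321.8795]
 [  0.     534.6471 242.2441]
 [  0.       0.       1.    ]]
rod_grip [(0.94, arra
[... 557 characters left out ...]
0.0105   11.6768]
 [  -0.0133   -0.1464   -0.9891 1554.7991]
 [   0.        0.        0.        1.    ]] [[616.3857   0.     315.2491]
 [  0.     616.3857 236.7336]
 [  0.       0.       1.    ]]
rod_grip [(0.71, array([ 464., -314.,   65.]))]
rod_seat [(0.8, array([ 467., -309.,   67.]))]
rod_tip [(0.84, array([ 464., -313.,   67.]))]
tube_mouth [(0.97, array([481.,   1., 136.]))]
gearbox [(0.83, array([404.,   4., 109.])), (0.53, array([ 464., -312.,   63.]))]
cradle [(0.95, array([ 442., -315.,    6.]))]
pad_centre [(0.7, array([412., 273.,   6.])), (0.58, array([ 469., -312.,   67.]))]
jar_mid []
wheel_mid [(0.78, array([674., 250.,  34.]))]
tin_mid [(0.75, array([ 707., -213.,   56.]))]
```

View pics/top0.png

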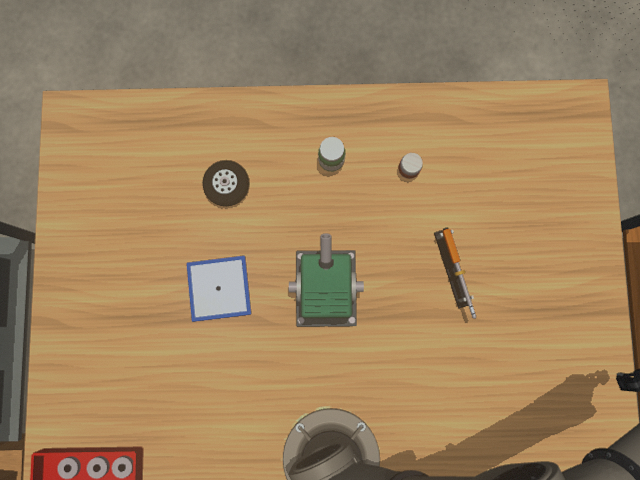

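View pics/scene0.png

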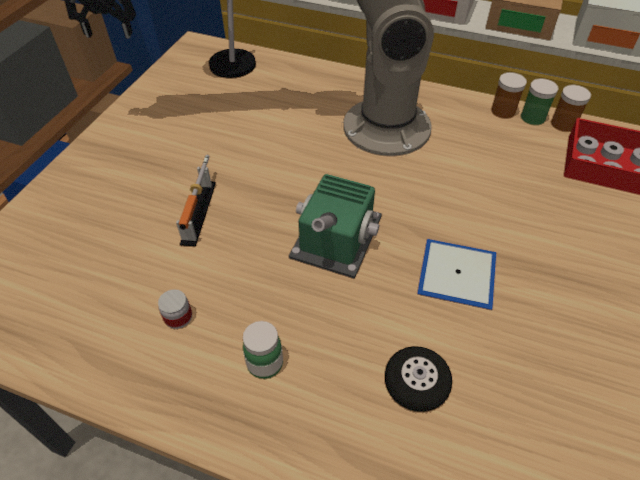

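```bash
cat >> h.py <<'E'
def pts(c,im,d,mask):
    K=np.array(cams.camera_info(c)['camera_matrix']); v,u=np.nonzero(mask&(d>0)); z=d[v,u]
    P=np.stack([(u-K[0,2])/K[0,0]*z,(v-K[1,2])/K[1,1]*z,z,np.ones(len(z))])
    return (T(c)@P)[:3].T
def line(P):
    m=P.mean(0); u,s,vt=np.linalg.svd(P-m); a=vt[0]*np.sign(vt[0][0]); t=(P-m)@a
    return m,a,t.min(),t.max()
E
python3 - <<'E'
from h import *
for c in ['top','scene']:
    _,im,d=snap(c); hsv=cv2.cvtColor(im,cv2.COLOR_RGB2HSV)
    for l in ['rod_grip','tube_mouth','gearbox','pad_centre','jar_mid']:
        r=nets.cut_out(l,c)
        if not r: print(c,l,'none'); continue
        P=pts(c,im,d,r[0]['mask']); print(c,l,round(r[0]['p'],2),len(P),'mean',P.mean(0),'min',np.percentile(P,2,0),'max',np.percentile(P,98,0))
        if l=='rod_grip':
            P2=P[(P[:,2]>55)&(P[:,2]<75)]; m,a,t0,t1=line(P2); print('  rod',m,a,np.degrees(np.arctan2(a[1],a[0])),m+a*t0,m+a*t1)
        if l in('gearbox','tube_mouth'):
            Q=P[P[:,2]>123]; 
            if len(Q)>15: m,a,t0,t1=line(Q); print('  tube',len(Q),m,a,np.degrees(np.arctan2(a[1],a[0])),m+a*t0,m+a*t1)
            Q=P[(P[:,2]>104)&(P[:,2]<122)]
            if len(Q)>50: b=cv2.minAreaRect(Q[:,:2].astype(np.float32)); print('  toprect',b)
        if l=='pad_centre': print('  ',cv2.minAreaRect(P[P[:,2]<15][:,:2].astype(np.float32)))
    g=(im[:,:,0]>200)&(im[:,:,1]>90)&(im[:,:,1]<150)&(im[:,:,2]<60)
    o=(hsv[:,:,0]>5)&(hsv[:,:,0]<14)&(hsv[:,:,1]>190)&(hsv[:,:,2]>120)
    P=pts(c,im,d,o); P=P[(abs(P[:,2]-64)<10)&(P[:,1]<-200)]
    if len(P)>20: m,a,t0,t1=line(P); print('  orange',len(P),m,a,np.degrees(np.arctan2(a[1],a[0])),m+a*t0,m+a*t1)
E
```

```text
top rod_grip 0.68 619 mean [ 449.8322 -316.6856   58.863 ] min [ 337.1413 -352.8871   -1.2029] max [ 538.917  -287.1623   74.1578]
  rod [ 451.7264 -314.8405   65.73  ] [0.9633 0.2678 0.0172] 15.532858830536476 [ 329.9116 -348.698    63.5515] [ 544.6608 -289.0101   67.392 ]
top tube_mouth 0.83 401 mean [484.4642   2.4196 136.6742] min [449.1559 -11.2008 111.4457] max [523.4024  16.8286 163.6092]
  tube 314 [490.9329   2.4611 142.9309] [ 0.8665 -0.0224  0.4987] -1.4832940262116838 [450.9941   3.4953 119.9459] [519.2331   1.7283 159.2179]
  toprect ((459.67877197265625, 2.595487594604492), (26.372875213623047, 33.23329162597656), 6.7981977462768555)
top gearbox 0.82 4936 mean [406.5427   4.3458  88.7672] min [316.8916 -70.4477   6.0675] max [504.0581  78.2143 149.6082]
  tube 345 [479.9096   2.479  141.2686] [ 0.9735 -0.0047  0.2288] -0.27618267452670403 [349.3668   3.1083 110.5793] [524.1917   2.2656 151.679 ]
  toprect ((407.2153625488281, 3.7146263122558594), (118.17896270751953, 147.85952758789062), 89.02882385253906)
top pad_centre 0.97 3461 mean [411.665  274.554    6.1135] min [
[... 915 characters left out ...]
85666771 [457.7874   7.9514 118.9719] [525.2643   2.6724 156.8456]
  toprect ((467.6476745605469, 4.414709091186523), (34.90262985229492, 33.17020034790039), 29.787452697753906)
scene gearbox none
scene pad_centre 0.94 4234 mean [420.9684 274.7122   5.7797] min [344.1228 201.4155   1.8619] max [491.1577 346.5754   9.347 ]
   ((413.69805908203125, 273.477294921875), (157.41226196289062, 151.2598114013672), 5.786384582519531)
scene jar_mid 0.84 1840 mean [757.1739  -9.4706  75.2934] min [721.8042 -41.455   10.9545] max [778.9091  15.9634 102.2674]
  orange 21 [ 500.0452 -298.158    67.1968] [0.9498 0.3121 0.0204] 18.19189274582333 [ 462.6862 -310.4352   66.3936] [ 538.9997 -285.3565   68.0344]
```

```bash
R='x'; python3 -m jog '[{"x":0.025,"y":-0.0155},{"x":0.025,"y":-0.0155},{"x":0.025,"y":-0.0155},{"x":0.025,"y":-0.0155},{"x":0.025,"y":-0.0155}]' 1 >/dev/null
python3 -m jog '[{"x":0.025,"y":-0.0155},{"x":0.025,"y":-0.0155},{"x":0.025,"y":-0.0155},{"x":0.025,"y":-0.0155},{"x":0.025,"y":-0.0155}]' >/dev/null
python3 -m jog '[{"x":0.025,"y":-0.0155},{"x":0.025,"y":-0.0155},{"x":0.025,"y":-0.0155},{"x":0.025,"y":-0.0155,"z":0.02},{"z":0.02,"turn":0.042}]'
python3 - <<'E'
from h import *
s,im,d=snap('wrist','w1.png'); print(s['ee_pos'],s['orientation']); i=cams.camera_info('wrist'); print(i)
M=T('wrist',s)
for l in ['rod_grip','rod_seat','rod_tip']:
    print(l,[(round(r['p'],2),w(M,r['xyz']).round(1)) for r in nets.look_for(l,'wrist')[:2]])
E
```

```text
[ 213.5198 -640.3621  231.3082] [[ 0.9487  0.3163  0.    ]
 [ 0.3163 -0.9487 -0.    ]
 [ 0.      0.     -1.    ]]
{'camera_matrix': array([[371.6483,   0.    , 324.4165],
       [  0.    , 371.6483, 238.1603],
       [  0.    ,   0.    ,   1.    ]]), 'T_tool_cam': array([[   0.    ,   -0.9501,   -0.312 ,   80.2349],
       [   1.    ,    0.    ,    0.    ,    0.5422],
       [  -0.    ,   -0.312 ,    0.9501, -142.2015],
       [   0.    ,    0.    ,    0.    ,    1.    ]])}
rod_grip [(0.55, array([ 334.4, -353.8,   61. ]))]
rod_seat [(0.44, array([ 337.9, -348.7,   62.5]))]
rod_tip [(0.47, array([ 340.3, -346.4,   63.7]))]validation failed for argument at $[0]...
validation failed for argument at $[0]...
validation failed for argument at $[0]...
```

View pics/w1.png

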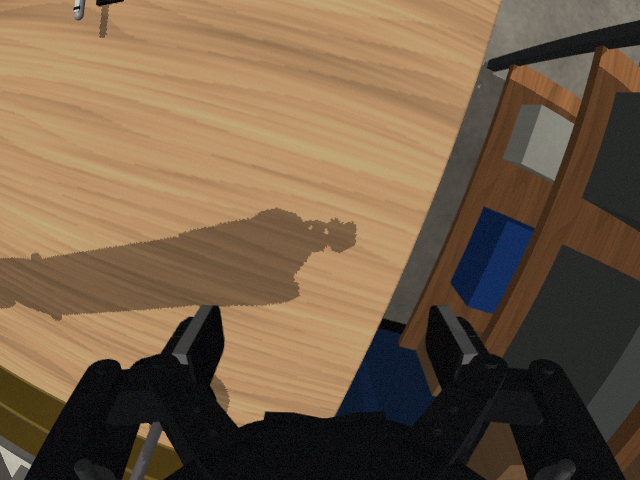

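The wrist picture shows the gripper still at its start (the rod's tip just peeks in at pixel (78,8)). The rows were refused, so I'll give all four keys.

```bash
python3 -m jog '[{"x":0.025,"y":-0.0155,"z":0,"turn":0},{"x":0.025,"y":-0.0155,"z":0,"turn":0},{"x":0.025,"y":-0.0155,"z":0,"turn":0},{"x":0.025,"y":-0.0155,"z":0,"turn":0},{"x":0.025,"y":-0.0155,"z":0,"turn":0}]' 1 
python3 -m jog '[{"x":0.025,"y":-0.0155,"z":0,"turn":0},{"x":0.025,"y":-0.0155,"z":0,"turn":0},{"x":0.025,"y":-0.0155,"z":0,"turn":0},{"x":0.025,"y":-0.0155,"z":0,"turn":0},{"x":0.025,"y":-0.0155,"z":0,"turn":0}]' 
python3 -m jog '[{"x":0.025,"y":-0.0155,"z":0,"turn":0},{"x":0.025,"y":-0.0155,"z":0,"turn":0},{"x":0.025,"y":-0.0155,"z":0,"turn":0},{"x":0.025,"y":-0.0155,"z":0.02,"turn":0},{"x":0,"y":0,"z":0.02,"turn":0.042}]'
python3 -m jog '[{"x":0,"y":0,"z":0,"turn":0}]'
python3 - <<'E'
from h import *
s,im,d=snap('wrist','w2.png'); print(s['ee_pos'],s['orientation'],s['time_s'])
M=T('wrist',s)
for l in ['rod_grip','rod_seat','rod_tip']:
    print(l,[(round(r['p'],2),w(M,r['xyz']).round(1)) for r in nets.look_for(l,'wrist')[:2]])
E
```

```text
time_s: 2.4
ee_pos: [308.2, -526.4, 231.4]
orientation: [[0.949, 0.316, 0.0], [0.316, -0.949, -0.0], [0.0, 0.0, -1.0]]
wrist_force: [-0.4, -0.5, 0.1]
grip_width: 85.3
gripper_force: 0.0
time_s: 2.9
ee_pos: [402.4, -413.3, 231.5]
orientation: [[0.949, 0.316, 0.0], [0.316, -0.949, -0.0], [0.0, 0.0, -1.0]]
wrist_force: [0.3, -0.6, -0.1]
grip_width: 85.3
gripper_force: 0.0
time_s: 3.4
ee_pos: [480.9, -319.5, 191.7]
orientation: [[0.959, 0.282, 0.004], [0.282, -0.959, 0.001], [0.004, 0.0, -1.0]]
wrist_force: [0.5, -0.1, 0.1]
grip_width: 85.7
gripper_force: 0.0
time_s: 3.5
ee_pos: [475.9, -322.0, 188.9]
orientation: [[0.961, 0.278, -0.004], [0.278, -0.961, 0.002], [-0.003, -0.003, -1.0]]
wrist_force: [-0.7, 0.4, -0.4]
grip_width: 85.4
gripper_force: 0.0
[ 475.9021 -322.0428  188.9251] [[ 0.9606  0.2778 -0.0041]
 [ 0.2778 -0.9606  0.0024]
 [-0.0033 -0.0035 -1.    ]] 3.5
rod_grip [(0.89, array([ 475. , -314.2,   66.6]))]
rod_seat [(0.74, array([ 480.6, -310.4,   71.6]))]
rod_tip [(0.69, array([ 480.6, -309.2,   69.4]))]
```

View pics/w2.png

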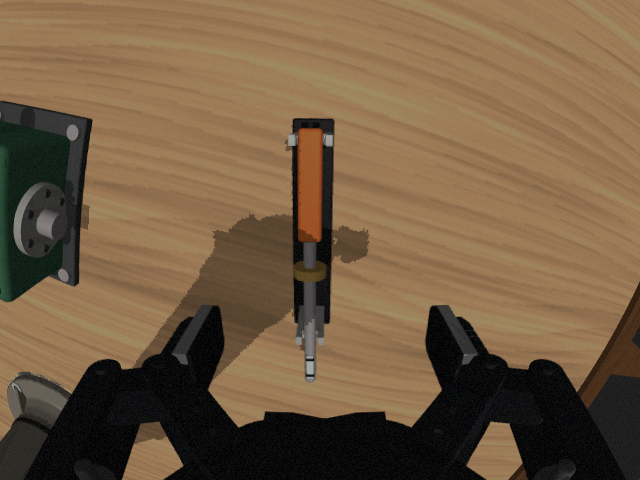

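The rod runs vertically in the picture: handle from (311,128) to (311,241), collar at (311,270), tip at (311,380). The tool is already aligned with it; next I compute the grip point.

```bash
cat >> h.py <<'E'
def ray(uv,M):
    K=np.array(cams.camera_info('wrist')['camera_matrix']); v=(np.array(uv,float)-K[:2,2])/K[0,0]; r=np.hypot(*v)
    return M[:3,:3]@np.append(v/r*np.sin(r),np.cos(r))
def onz(uv,M,z): q=ray(uv,M); o=M[:3,3]; return o+q*(z-o[2])/q[2]
E
python3 - <<'E'
from h import *
s=ctrl.read_state(); M=T('wrist',s); im=cv2.imread('pics/w2.png'); hsv=cv2.cvtColor(im,cv2.COLOR_BGR2HSV)
o=(hsv[:,:,0]<14)&(hsv[:,:,1]>190)&(hsv[:,:,2]>120); o[:,:280]=0;o[:,345:]=0; v,u=np.nonzero(o); print(v.min(),v.max(),u.min(),u.max())
vm=[v.min(),v.max()]
E1=[onz((u[v<vm[0]+8].mean(),vm[0]),M,69),onz((u[v>vm[1]-8].mean(),vm[1]),M,69)]; tip=onz((310.5,381),M,60)
R=np.array(s['orientation']); p=np.array(s['ee_pos'])
a=(E1[0]-E1[1]); L=np.linalg.norm(a); print(E1,L,np.degrees(np.arctan2(a[1],a[0])),'tip',tip)
for nm,g in [('from ends',E1[1]+a/L*40),('from end',E1[0]-a/L*45)]:
    g=g.copy(); g[2]=60; print(nm,g,'tool delta of grasp pt',R.T@(g-p)-[0,0,19])
print('tip->grip dist',np.linalg.norm((E1[0]-a/L*45-tip)[:2]))
E
```

```text
129 241 298 321
[array([ 545.5202, -295.5841,   69.    ]), array([ 466.5747, -322.3314,   69.    ])] 83.35357351492952 18.716732170281976 tip [ 327.6119 -354.9311   60.    ]
from ends [ 504.4593 -309.4958   60.    ] tool delta of grasp pt [ 30.7167  -7.6067 113.4567]
from end [ 502.9    -310.0242   60.    ] tool delta of grasp pt [ 29.0721  -7.5279 113.4554]
tip->grip dist 180.94895936324443
```

```bash
python3 -m jog '[{"x":0.015,"y":-0.004,"z":0.02,"turn":0},{"x":0.015,"y":-0.004,"z":0.02,"turn":0},{"x":0,"y":0,"z":0.02,"turn":0},{"x":0,"y":0,"z":0,"turn":0},{"x":0,"y":0,"z":0,"turn":0}]'
python3 - <<'E'
from h import *
s,im,d=snap('wrist','w3.png'); print(s['ee_pos'],s['orientation'],s['time_s'],s['joint_vel'])
M=T('wrist',s); hsv=cv2.cvtColor(im,cv2.COLOR_RGB2HSV)
o=(hsv[:,:,0]<14)&(hsv[:,:,1]>190)&(hsv[:,:,2]>120); o[:,:250]=0;o[:,390:]=0; v,u=np.nonzero(o)
n,lab,st,ce=cv2.connectedComponentsWithStats(o.astype(np.uint8)); print(st,ce)
R=np.array(s['orientation']); p=np.array(s['ee_pos'])
k=1+st[1:,4].argmax(); v,u=np.nonzero(lab==k); v0,v1=v.min(),v.max()
for vv in (v0+4,(v0+v1)//2,v1-4):
    uu=u[v==vv]; g=onz((uu.mean(),vv),M,69); print(vv,uu.min(),uu.max(),g,R.T@(g-p))
g0=onz((u[v<v0+5].mean(),v0),M,69); g1=onz((u[v>v1-5].mean(),v1),M,69); print(np.linalg.norm(g0-g1),R.T@(g0-p),R.T@(g1-p))
E
```

```text
time_s: 4.2
ee_pos: [503.4, -308.9, 132.2]
orientation: [[0.961, 0.275, 0.0], [0.275, -0.961, -0.001], [0.0, 0.001, -1.0]]
wrist_force: [-0.0, -0.3, -0.3]
grip_width: 85.3
gripper_force: 0.0
[ 503.392  -308.8876  132.2394] [[ 0.9614  0.2751  0.0004]
 [ 0.2751 -0.9614 -0.0007]
 [ 0.0002  0.0008 -1.    ]] 4.2 [ 0.0015 -0.0184  0.0005 -0.0132 -0.0001 -0.0009 -0.0022]
[[     0      0    640    480 305995]
 [   300    185     29     77   1182]
 [   319    190      1      1      1]
 [   321    192      1      1      1]
 [   312    199      1      1      1]
 [   314    199      1      1      1]
 [   315    203      3      5      7]
 [   320    203      1      1      1]
 [   313    205      1      1      1]
 [   321    206      1      1      1]
 [   319    208      4      3      4]
 [   322    214      2      1      2]
 [   322    221      2      2      3]] [[319.5208 239.5711]
 [314.1396 221.7259]
 [319.     190.    ]
 [321.     192.    ]
 [312.     199.    ]
 [314.     199.    ]
 [316.5714 205.2857]
 [320.     203.    ]
 [313.     205.    ]
 [321.     206.    ]
 [320.5    209.    ]
 [322.5    214.    ]
 [322.6667 221.3333]]
189 300 328 [ 542.1345 -292.2454   69.    ] [41.8117 -5.394  63.2445]
223 300 328 [ 523.0431 -297.6905   69.    ] [21.959  -5.4103 63.24  ]
257 320 327 [ 504.4269 -308.6453   69.    ] [ 1.0475  0.0013 63.2397]
46.00560873106928 [44.0962 -5.3433 63.245 ] [-1.5029  0.7589 63.2397]
```

```bash
python3 -m jog '[{"x":-0.001,"y":-0.0055,"z":0.023,"turn":0},{"x":0,"y":0,"z":0.03,"turn":0},{"x":0,"y":0,"z":0.025,"turn":0},{"x":0,"y":0,"z":0.013,"turn":0},{"x":0,"y":0,"z":0,"turn":0}]'
python3 -m jog '[{"x":0,"y":0,"z":0,"turn":0},{"x":0,"y":0,"z":0,"turn":0},{"x":0,"y":0,"z":0,"turn":0},{"x":0,"y":0,"z":0,"turn":0},{"x":0,"y":0,"z":0,"turn":0}]' -1 30
python3 -m jog '[{"x":0,"y":0,"z":0,"turn":0},{"x":0,"y":0,"z":0,"turn":0},{"x":0,"y":0,"z":0,"turn":0}]'
```

```text
time_s: 4.75
ee_pos: [500.4, -303.0, 39.8]
orientation: [[0.961, 0.276, -0.001], [0.276, -0.961, 0.001], [-0.001, -0.001, -1.0]]
wrist_force: [0.6, -0.0, 0.4]
grip_width: 85.6
gripper_force: 0.0
time_s: 5.25
ee_pos: [501.4, -303.1, 41.0]
orientation: [[0.961, 0.276, 0.001], [0.276, -0.961, -0.001], [0.001, 0.001, -1.0]]
wrist_force: [0.2, -0.9, 1.6]
grip_width: 17.6
gripper_force: 29.1
time_s: 5.55
ee_pos: [501.4, -303.1, 41.0]
orientation: [[0.961, 0.276, 0.001], [0.276, -0.961, -0.001], [0.001, 0.001, -1.0]]
wrist_force: [-1.4, 0.9, 5.9]
grip_width: 17.3
gripper_force: 29.6
```

```bash
python3 -m jog '[{"x":0,"y":0,"z":-0.01,"turn":0},{"x":0,"y":0,"z":-0.02,"turn":0},{"x":0,"y":0,"z":-0.03,"turn":0},{"x":0,"y":0,"z":-0.03,"turn":0},{"x":0,"y":0,"z":-0.03,"turn":0}]'
python3 -m jog '[{"x":0,"y":0,"z":-0.03,"turn":0.1},{"x":0,"y":0,"z":-0.02,"turn":0.1},{"x":0,"y":0,"z":-0.005,"turn":0.1},{"x":0,"y":0,"z":0,"turn":0},{"x":0,"y":0,"z":0,"turn":0}]'
python3 - <<'E'
from h import *
s,im,d=snap('wrist','w4.png'); M=T('wrist',s);print(s['time_s'])
for l in ['rod_grip','rod_seat','rod_tip']: print(l,[(round(r['p'],2),np.array(r['xyz'])) for r in nets.look_for(l,'wrist')[:2]])
_,im,d=snap('top'); P=pts('top',im,d,np.ones_like(d,bool)); P=P[(abs(P[:,1]+300)<90)&(P[:,2]>90)&(P[:,2]<260)&(P[:,0]<480)&(P[:,0]>300)]
print(len(P)); 
for x in range(320,480,20):
    q=P[abs(P[:,0]-x)<10]; print(x,len(q), np.median(q,0) if len(q) else '')
E
```

```text
time_s: 6.05
ee_pos: [500.6, -302.5, 161.6]
orientation: [[0.961, 0.276, -0.001], [0.276, -0.961, 0.0], [-0.0, -0.001, -1.0]]
wrist_force: [0.4, -0.2, -0.5]
grip_width: 17.5
gripper_force: 29.4
time_s: 6.55
ee_pos: [500.6, -302.5, 215.0]
orientation: [[1.0, -0.017, -0.001], [-0.017, -1.0, 0.0], [-0.001, -0.0, -1.0]]
wrist_force: [-0.2, 0.6, -1.7]
grip_width: 17.8
gripper_force: 29.4
6.55
rod_grip [(0.81, array([  3.6,  26.5, 132.4]))]
rod_seat [(0.96, array([ -1.2,  28.3, 126.2]))]
rod_tip [(0.65, array([ -1.5,  24. , 126.7]))]
174
320 0 
340 0 
360 0 
380 0 
400 0 
420 17 [ 427.7054 -296.3055  236.7321]
440 45 [ 439.8168 -297.4035  239.2019]
460 70 [ 461.7023 -300.7632  239.5842]
```

View pics/w4.png

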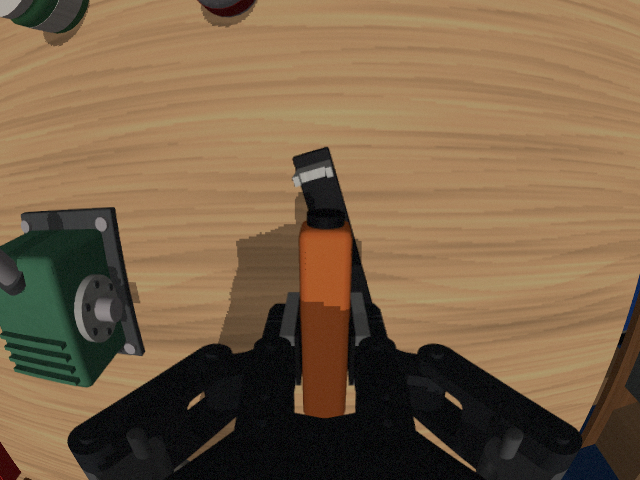

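```bash
cat >> h.py <<'E'
def wpts(d,mask):
    K=np.array(cams.camera_info('wrist')['camera_matrix']); v,u=np.nonzero(mask&(d>0)); z=d[v,u]
    a=(u-K[0,2])/K[0,0]; b=(v-K[1,2])/K[0,0]; r=np.hypot(a,b)+1e-9
    P=np.stack([a/r*np.tan(r)*z,b/r*np.tan(r)*z,z,np.ones(len(z))])
    return (np.array(cams.camera_info('wrist')['T_tool_cam'])@P)[:3].T
def pitch(fn=None):
    s,im,d=snap('wrist',fn); hsv=cv2.cvtColor(im,cv2.COLOR_RGB2HSV)
    o=(hsv[:,:,0]<14)&(hsv[:,:,1]>190)&(hsv[:,:,2]>60); o[:,:285]=0;o[:,365:]=0
    P=wpts(d,o); P=P[(abs(P[:,1])<7)&(P[:,2]<15)&(P[:,0]>-45)&(P[:,0]<60)]
    A=np.polyfit(P[:,0],P[:,2],1); r=abs(P[:,2]-np.polyval(A,P[:,0])); k=r<3; A=np.polyfit(P[k,0],P[k,2],1)
    print('n',k.sum(),'tip-down deg',-np.degrees(np.arctan(A[0]))*-1*-1 if 0 else -np.degrees(np.arctan(A[0])),'top z at x=0',A[1],'x range',P[k,0].min(),P[k,0].max())
    return s
E
python3 - <<'E'
from h import *
s=pitch(); print(s['ee_pos'])
E
```

```text
n 6595 tip-down deg -0.16366462089360645 top z at x=0 -27.49873584410595 x range -38.17210999958783 45.4994870809244
[ 500.6838 -302.6992  214.6305]
```

```bash
python3 -m jog '[{"x":0.01,"y":-0.028,"z":0,"turn":0},{"x":0.01,"y":-0.028,"z":0,"turn":0},{"x":0.01,"y":-0.028,"z":0,"turn":0},{"x":0.01,"y":-0.028,"z":0,"turn":0},{"x":0.01,"y":-0.028,"z":0,"turn":0}]'
python3 -m jog '[{"x":0,"y":0,"z":0,"turn":0},{"x":0,"y":0,"z":0,"turn":0}]'
python3 - <<'E'
from h import *
s,im,d=snap('wrist','w5.png'); M=T('wrist',s); print(s['ee_pos'],s['orientation'])
r=nets.cut_out('tube_mouth','wrist'); print([(x['p'],x['mask'].sum()) for x in r])
P=wpts(d,r[0]['mask']); W=P@M0.T if 0 else P@np.array(s['orientation']).T+np.array(s['ee_pos'])
print(W.min(0),W.max(0),W.mean(0))
Q=W[(W[:,2]>122)&(W[:,2]<170)]
# fit cylinder r=13, axis dir (cos40 cos h, cos40 sin h, sin40)
from scipy.optimize import least_squares
c,sn=np.cos(np.radians(40)),np.sin(np.radians(40))
def f(q):
    a=np.array([c*np.cos(q[2]),c*np.sin(q[2]),sn]); D=Q-np.array([516,q[0],q[1]]); return np.linalg.norm(np.cross(D,a),axis=1)-13
best=least_squares(f,[2,155,-0.02],loss='soft_l1'); q=best.x; a=np.array([c*np.cos(q[2]),c*np.sin(q[2]),sn]); t=(Q-np.array([516,q[0],q[1]]))@a
print(len(Q),q,np.degrees(q[2]),'rms',np.sqrt((best.fun**2).mean()),'t range',np.percentile(t,[1,5,95,99,100]))
G=(r2:=nets.cut_out('gearbox','wrist'))
for x in G[:1]:
    W=wpts(d,x['mask'])@np.array(s['orientation']).T+np.array(s['ee_pos']); k=W[(W[:,2]>106)&(W[:,2]<121)]; print(len(k),cv2.minAreaRect(k[:,:2].astype(np.float32)))
E
```

```text
time_s: 7.35
ee_pos: [554.1, -162.8, 215.1]
orientation: [[1.0, -0.02, -0.0], [-0.02, -1.0, 0.0], [-0.0, -0.0, -1.0]]
wrist_force: [0.1, 0.1, -1.6]
grip_width: 17.5
gripper_force: 29.5
time_s: 7.55
ee_pos: [554.0, -163.2, 215.0]
orientation: [[1.0, -0.018, -0.001], [-0.018, -1.0, 0.0], [-0.001, -0.0, -1.0]]
wrist_force: [0.3, -0.9, -1.0]
grip_width: 17.4
gripper_force: 29.5
[ 553.9526 -163.1823  215.0363] [[ 0.9998 -0.0181 -0.0005]
 [-0.0181 -0.9998  0.0001]
 [-0.0005 -0.     -1.    ]]
[(0.91, np.int64(2601))]
[426.6041 -15.2013  -1.2789] [528.1565 155.8153 165.3008] [494.4654  -1.6095 137.4924]
2045 [  2.4612 151.3402  -0.0365] -2.089111813914863 rms 2.3750515259717955 t range [-62.1243 -59.9266   5.7177   6.3383   8.1067]
5158 ((418.7513427734375, 3.4529342651367188), (117.15269470214844, 155.46035766601562), 89.23133087158203)
```

View pics/w5.png

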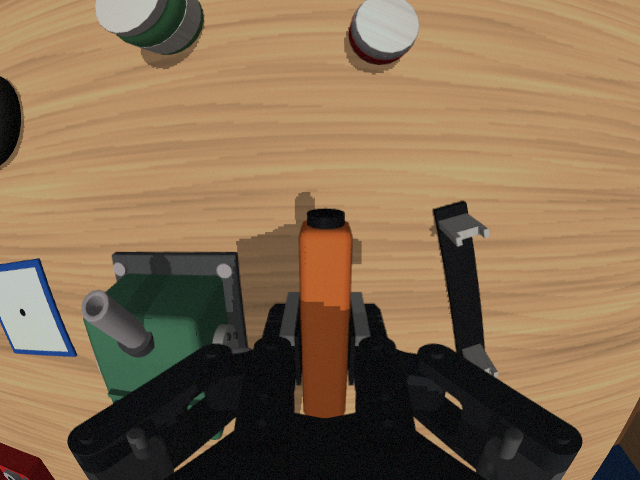

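Pixel (97,305) is the tube's mouth; the handle is level in the pads (cap at (325,216)). Mouth ≈ (520.8, 2.3, 155.4), heading ≈ −1.5°.

```bash
python3 -m jog '[{"x":0.0236,"y":-0.0233,"z":0,"turn":0.008},{"x":0.0236,"y":-0.0233,"z":0,"turn":0},{"x":0.0236,"y":-0.0233,"z":0,"turn":0},{"x":0.0236,"y":-0.0233,"z":0,"turn":0},{"x":0.0236,"y":-0.0233,"z":0,"turn":0}]' - 30
python3 -m jog '[{"x":0.0236,"y":-0.0233,"z":0,"turn":0},{"x":0.0236,"y":-0.0233,"z":0.01,"turn":0},{"x":0,"y":0,"z":0.03,"turn":0},{"x":0,"y":0,"z":0.025,"turn":0},{"x":0,"y":0,"z":0.0125,"turn":0}]'
python3 -m jog '[{"x":0,"y":0,"z":0,"turn":0},{"x":0,"y":0,"z":0,"turn":0}]'
python3 - <<'E'
from h import *
s=pitch(); print(s['ee_pos'],s['orientation'])
for c in ['top','scene']:
    _,im,d=snap(c,c+'1.png')
    crop=im[190:290,290:370] if c=='top' else im[150:270,240:400]
    cv2.imwrite(f'pics/{c}1c.png',cv2.resize(crop[:,:,::-1],None,fx=4,fy=4,interpolation=cv2.INTER_CUBIC))
E
python3 -c "
import cv2,numpy as np
a=cv2.imread('pics/top1c.png');b=cv2.imread('pics/scene1c.png');b=cv2.resize(b,(480,360));a=cv2.resize(a,(320,400));c=np.zeros((400,800,3),np.uint8);c[:,:320]=a;c[:360,320:]=b;cv2.imwrite('pics/c1.png',c)"
```

```text
time_s: 8.2
ee_pos: [675.6, -51.3, 215.2]
orientation: [[1.0, -0.03, -0.0], [-0.03, -1.0, -0.001], [-0.0, 0.001, -1.0]]
wrist_force: [0.4, -0.5, -1.5]
grip_width: 17.3
gripper_force: 29.5
time_s: 8.7
ee_pos: [721.9, -6.8, 134.6]
orientation: [[1.0, -0.029, -0.004], [-0.029, -1.0, -0.001], [-0.004, 0.001, -1.0]]
wrist_force: [-0.5, -0.4, -0.5]
grip_width: 17.4
gripper_force: 29.5
time_s: 8.9
ee_pos: [724.0, -6.2, 138.7]
orientation: [[1.0, -0.029, 0.001], [-0.029, -1.0, -0.0], [0.001, 0.0, -1.0]]
wrist_force: [1.0, 0.1, -0.4]
grip_width: 17.3
gripper_force: 29.5
n 6642 tip-down deg -0.12669198649697805 top z at x=0 -27.411316075437 x range -38.22095550818493 45.4655515276134
[723.9536  -6.1822 138.7429] [[ 0.9996 -0.0294  0.0011]
 [-0.0294 -0.9996 -0.0002]
 [ 0.0011  0.0001 -1.    ]]
```

View pics/c1.png

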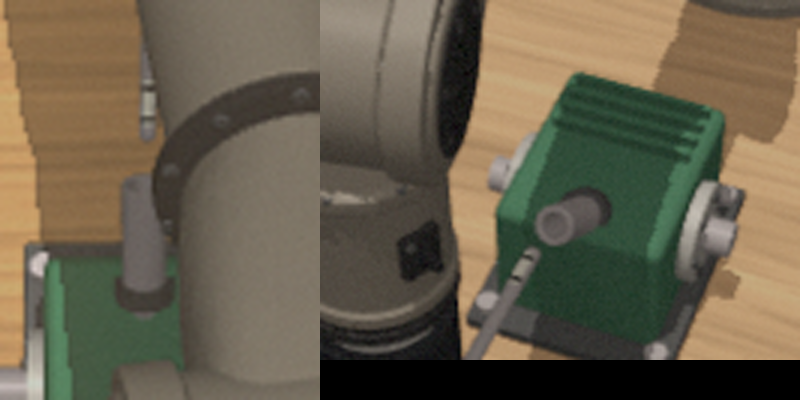

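Top crop: tip at (148,135), just right of the mouth at (135,180), i.e. about 3 mm to −y; scene crop shows the tip at (533,255) in front of the mouth (553,223). Shift and go in.

```bash
python3 -m jog '[{"x":0,"y":-0.0028,"z":0.0015,"turn":0},{"x":-0.01,"y":0,"z":0,"turn":0},{"x":-0.01,"y":0,"z":0,"turn":0},{"x":0,"y":0,"z":0,"turn":0},{"x":0,"y":0,"z":0,"turn":0}]'
python3 -m jog '[{"x":-0.005,"y":0,"z":0,"turn":0},{"x":-0.005,"y":0,"z":0,"turn":0},{"x":0,"y":0,"z":0,"turn":0}]'
python3 - <<'E'
from h import *
s=pitch(); print(s['ee_pos'],s['wrist_force'],s['orientation'][:,0])
E
```

```text
time_s: 9.55
ee_pos: [703.2, -2.0, 136.6]
orientation: [[1.0, -0.028, 0.0], [-0.028, -1.0, -0.0], [0.0, 0.0, -1.0]]
wrist_force: [0.7, 0.7, -0.8]
grip_width: 17.8
gripper_force: 29.5
time_s: 9.85
ee_pos: [692.8, -1.7, 136.2]
orientation: [[1.0, -0.028, -0.001], [-0.028, -1.0, -0.0], [-0.001, 0.0, -1.0]]
wrist_force: [-0.0, 0.0, -1.4]
grip_width: 17.4
gripper_force: 29.5
n 6656 tip-down deg -0.13310277466315387 top z at x=0 -27.430806977947768 x range -38.95229583435565 45.443629787709185
[692.8032  -1.6811 136.2346] [-0.0258  0.022  -1.3702] [ 0.9996 -0.0282 -0.0007]
```

```bash
python3 -m jog '[{"x":-0.002,"y":0,"z":-0.005,"turn":0},{"x":0,"y":0,"z":-0.005,"turn":0},{"x":-0.001,"y":0,"z":-0.005,"turn":0},{"x":0,"y":0,"z":0,"turn":0}]'
python3 - <<'E'
from h import *
s=pitch(); print(s['ee_pos'],s['wrist_force'],s['orientation'][:,0])
E
```

```text
time_s: 10.3
ee_pos: [691.5, -1.6, 152.7]
orientation: [[1.0, -0.028, 0.003], [-0.028, -1.0, 0.0], [0.003, -0.0, -1.0]]
wrist_force: [1.9, 0.0, -1.7]
grip_width: 17.5
gripper_force: 29.3
n 6751 tip-down deg 4.406914490751672 top z at x=0 -27.295294100796294 x range -38.88391528877324 45.32350232216864
[691.4766  -1.5519 152.6721] [ 1.9324  0.0198 -1.7463] [ 0.9996 -0.0282  0.0026]
```

```bash
python3 -m jog '[{"x":-0.002,"y":0,"z":-0.007,"turn":0},{"x":-0.001,"y":0,"z":-0.007,"turn":0},{"x":-0.002,"y":0,"z":-0.007,"turn":0},{"x":-0.003,"y":0,"z":-0.007,"turn":0},{"x":0,"y":0,"z":0,"turn":0}]'
python3 -m jog '[{"x":-0.003,"y":0,"z":-0.007,"turn":0},{"x":-0.003,"y":0,"z":-0.007,"turn":0},{"x":0,"y":0,"z":0,"turn":0}]'
python3 - <<'E'
from h import *
s=pitch(); print(s['ee_pos'],s['wrist_force'],s['orientation'][:,0])
E
```

```text
time_s: 10.85
ee_pos: [682.7, -1.3, 180.9]
orientation: [[1.0, -0.028, 0.002], [-0.028, -1.0, 0.0], [0.002, -0.0, -1.0]]
wrist_force: [0.8, 0.7, -1.6]
grip_width: 17.5
gripper_force: 29.4
time_s: 11.15
ee_pos: [676.5, -1.1, 194.6]
orientation: [[1.0, -0.028, 0.001], [-0.028, -1.0, 0.0], [0.001, -0.0, -1.0]]
wrist_force: [0.9, 0.1, -1.5]
grip_width: 17.5
gripper_force: 29.5
n 5371 tip-down deg 19.523182382522858 top z at x=0 -27.04469952902025 x range -36.355328605998025 42.7031118595973
[676.4562  -1.1459 194.5683] [ 0.8718  0.0951 -1.5179] [ 0.9996 -0.0283  0.0009]
```

```bash
python3 -m jog '[{"x":-0.0025,"y":0,"z":-0.0065,"turn":0},{"x":-0.003,"y":0,"z":-0.0065,"turn":0},{"x":-0.004,"y":0,"z":-0.006,"turn":0},{"x":-0.0045,"y":0,"z":-0.006,"turn":0},{"x":-0.005,"y":0,"z":-0.005,"turn":0}]'
python3 -m jog '[{"x":-0.005,"y":0,"z":-0.005,"turn":0},{"x":-0.006,"y":0,"z":-0.0045,"turn":0},{"x":-0.006,"y":0,"z":-0.004,"turn":0},{"x":0,"y":0,"z":0,"turn":0}]'
python3 - <<'E'
from h import *
s=pitch(); print(s['ee_pos'],s['wrist_force'],s['orientation'][:,0])
E
```

```text
time_s: 11.7
ee_pos: [657.6, -0.6, 224.3]
orientation: [[1.0, -0.028, 0.001], [-0.028, -1.0, 0.0], [0.001, -0.0, -1.0]]
wrist_force: [1.4, -0.3, -2.3]
grip_width: 17.4
gripper_force: 30.2
time_s: 12.1
ee_pos: [639.6, -0.1, 237.5]
orientation: [[1.0, -0.028, -0.0], [-0.028, -1.0, -0.0], [-0.0, 0.0, -1.0]]
wrist_force: [1.2, 0.2, -2.4]
grip_width: 17.3
gripper_force: 30.8
n 3102 tip-down deg 37.69450779831663 top z at x=0 -27.10135351181395 x range -31.060730604475452 36.5198263748092
[639.6443  -0.0753 237.452 ] [ 1.2076  0.1955 -2.3643] [ 0.9996 -0.0281 -0.0003]
```

```bash
python3 -m jog '[{"x":-0.0046,"y":0,"z":0.0039,"turn":0},{"x":-0.0046,"y":0,"z":0.0039,"turn":0},{"x":-0.0046,"y":0,"z":0.0039,"turn":0},{"x":-0.0046,"y":0,"z":0.0039,"turn":0},{"x":-0.0046,"y":0,"z":0.0039,"turn":0}]'
python3 -m jog '[{"x":0,"y":0,"z":0,"turn":0}]'
python3 - <<'E'
from h import *
s=pitch(); print(s['ee_pos'],s['wrist_force'],s['moment'])
E
```

```text
time_s: 12.65
ee_pos: [616.9, 0.5, 216.7]
orientation: [[1.0, -0.028, -0.001], [-0.028, -1.0, -0.0], [-0.001, 0.0, -1.0]]
wrist_force: [0.2, -1.1, -0.8]
grip_width: 17.5
gripper_force: 30.8
time_s: 12.75
ee_pos: [616.4, 0.5, 216.5]
orientation: [[1.0, -0.028, -0.002], [-0.028, -1.0, -0.0], [-0.002, 0.0, -1.0]]
wrist_force: [0.3, 0.1, -2.5]
grip_width: 17.3
gripper_force: 30.8
n 3144 tip-down deg 37.53868338068291 top z at x=0 -27.120798889498058 x range -30.94503738518388 36.735874879338574
[616.4438   0.4672 216.5055] [ 0.2667  0.1365 -2.4646] [-0.012  -0.0572  0.007 ]
```

```bash
python3 -m jog '[{"x":-0.0046,"y":0,"z":0.0035,"turn":0},{"x":-0.0046,"y":0,"z":0.0035,"turn":0},{"x":-0.0046,"y":0,"z":0.0035,"turn":0},{"x":-0.0046,"y":0,"z":0.0035,"turn":0},{"x":-0.0046,"y":0,"z":0.0035,"turn":0}]'
python3 -m jog '[{"x":0,"y":0,"z":0,"turn":0}]'
python3 - <<'E'
from h import *
s=pitch(); print(s['ee_pos'],s['wrist_force'],s['moment'])
E
```

```text
time_s: 13.3
ee_pos: [594.3, 1.2, 199.6]
orientation: [[1.0, -0.028, 0.0], [-0.028, -1.0, 0.0], [0.0, -0.0, -1.0]]
wrist_force: [1.0, -0.9, -1.8]
grip_width: 17.4
gripper_force: 30.9
time_s: 13.4
ee_pos: [593.7, 1.1, 199.2]
orientation: [[1.0, -0.028, -0.001], [-0.028, -1.0, -0.0], [-0.001, 0.0, -1.0]]
wrist_force: [0.8, 0.8, -3.3]
grip_width: 17.9
gripper_force: 30.7
n 3064 tip-down deg 37.73074274648417 top z at x=0 -27.15356244327324 x range -31.496282425437016 36.356931955266106
[593.7185   1.124  199.2082] [ 0.802   0.7778 -3.2615] [-0.0141 -0.2968  0.0378]
```

```bash
python3 -m jog '[{"x":-0.0031,"y":0,"z":0.0023,"turn":0},{"x":-0.0031,"y":0,"z":0.0023,"turn":0},{"x":-0.0031,"y":0,"z":0.0023,"turn":0},{"x":-0.0031,"y":0,"z":0.0023,"turn":0},{"x":-0.0031,"y":0,"z":0.0023,"turn":0}]'
python3 -m jog '[{"x":0,"y":0,"z":0,"turn":0}]'
python3 - <<'E'
from h import *
s=pitch(); print(s['ee_pos'],s['wrist_force'],s['moment'])
_,im,d=snap('scene','scene2.png'); cv2.imwrite('pics/s2c.png',cv2.resize(im[150:270,260:420,::-1],None,fx=5,fy=5,interpolation=cv2.INTER_CUBIC))
E
```

```text
time_s: 13.95
ee_pos: [579.1, 1.5, 188.2]
orientation: [[1.0, -0.028, 0.001], [-0.028, -1.0, -0.0], [0.001, 0.0, -1.0]]
wrist_force: [2.3, -0.4, -2.3]
grip_width: 17.5
gripper_force: 30.8
time_s: 14.05
ee_pos: [578.3, 1.5, 187.9]
orientation: [[1.0, -0.028, -0.001], [-0.028, -1.0, -0.0], [-0.001, 0.0, -1.0]]
wrist_force: [-0.3, 0.3, -3.5]
grip_width: 17.8
gripper_force: 30.8
n 3038 tip-down deg 38.06989446031805 top z at x=0 -27.17779489450129 x range -30.09565363616241 36.001669783051106
[578.3208   1.5188 187.8757] [-0.302   0.254  -3.5426] [-0.0622 -0.4014  0.043 ]
```

View pics/s2c.png

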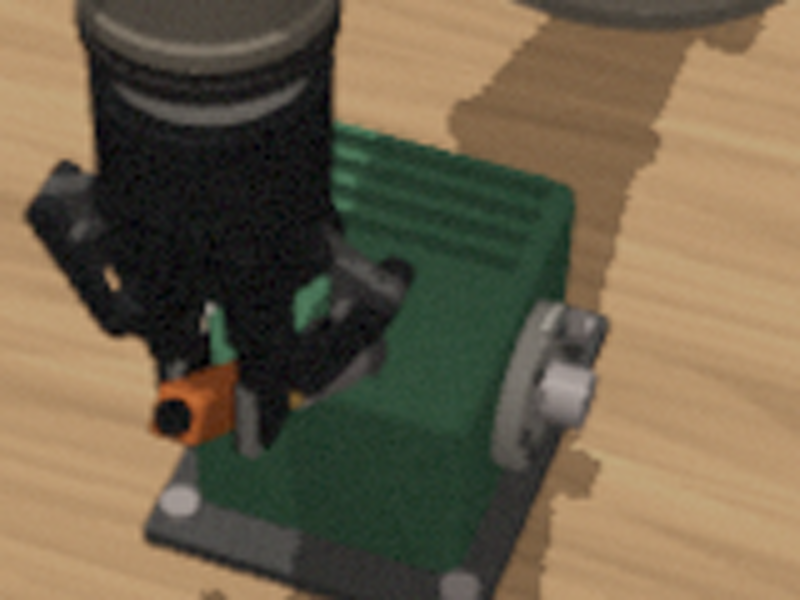

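```bash
python3 -m jog '[{"x":-0.0015,"y":0,"z":0.0013,"turn":0},{"x":-0.0015,"y":0,"z":0.0013,"turn":0},{"x":-0.0015,"y":0,"z":0.0013,"turn":0},{"x":-0.0015,"y":0,"z":0.0013,"turn":0},{"x":0,"y":0,"z":0,"turn":0}]' | egrep 'pos|wrist|force'
python3 -m jog '[{"x":-0.0008,"y":0,"z":0.0006,"turn":0},{"x":0,"y":0,"z":0,"turn":0}]'| egrep 'pos|wrist|force'
python3 -m jog '[{"x":-0.0008,"y":0,"z":0.0006,"turn":0},{"x":0,"y":0,"z":0,"turn":0}]'| egrep 'pos|wrist|force'
python3 - <<'E'
from h import *
s=pitch(); print(s['ee_pos'],s['wrist_force'],s['moment'])
E
```

```text
ee_pos: [572.6, 1.7, 182.9]
wrist_force: [0.9, -0.7, -3.0]
gripper_force: 30.8
ee_pos: [572.2, 1.7, 182.5]
wrist_force: [0.5, -0.0, -2.5]
gripper_force: 30.9
ee_pos: [571.4, 1.8, 181.9]
wrist_force: [-0.1, 0.7, -2.6]
gripper_force: 30.9
n 3060 tip-down deg 37.998007093905585 top z at x=0 -27.176274745589694 x range -30.322722297700523 36.48854064130131
[571.4341   1.7921 181.8747] [-0.1016  0.6868 -2.6066] [-0.1339 -0.3082  0.052 ]
```

```bash
python3 -m jog '[{"x":-0.0008,"y":0,"z":0.0006,"turn":0},{"x":0,"y":0,"z":0,"turn":0}]'| egrep 'pos|wrist'
python3 -m jog '[{"x":-0.0008,"y":0,"z":0.0006,"turn":0},{"x":0,"y":0,"z":0,"turn":0}]'| egrep 'pos|wrist'
```

```text
ee_pos: [570.8, 1.8, 181.4]
wrist_force: [1.5, -0.5, -2.0]
ee_pos: [570.8, 1.8, 181.4]
wrist_force: [3.5, -0.4, 2.0]
```

```bash
python3 -m jog '[{"x":-0.0008,"y":0,"z":0.0006,"turn":0},{"x":0,"y":0,"z":0,"turn":0}]'| egrep 'pos|wrist'
python3 - <<'E'
from h import *
s=pitch(); print(s['ee_pos'],s['wrist_force'],s['moment'])
E
```

```text
ee_pos: [570.8, 1.8, 181.4]
wrist_force: [4.1, -0.9, 4.1]
n 3091 tip-down deg 37.85391122485008 top z at x=0 -27.171676367566658 x range -29.959281725243358 36.38908064111115
[570.7558   1.8391 181.3564] [ 4.0536 -0.9283  4.0743] [-0.2862 -1.0729  0.1204]
```

```bash
for i in 1 2 3; do python3 -m jog '[{"x":0,"y":0,"z":0,"turn":0},{"x":0,"y":0,"z":0,"turn":0},{"x":0,"y":0,"z":0,"turn":0},{"x":0,"y":0,"z":0,"turn":0},{"x":0,"y":0,"z":0,"turn":0}]'| egrep 'time|pos|wrist'; done
python3 -m jog '[{"x":0.003,"y":0,"z":-0.0025,"turn":0},{"x":0.0046,"y":0,"z":-0.0039,"turn":0},{"x":0.0046,"y":0,"z":-0.0039,"turn":0},{"x":0.0046,"y":0,"z":-0.0039,"turn":0},{"x":0.0046,"y":0,"z":-0.0039,"turn":0}]'| egrep 'pos|wrist'
python3 - <<'E'
from h import *
s=pitch(); print(s['ee_pos'],s['wrist_force'],s['moment'])
E
```

```text
time_s: 16.25
ee_pos: [570.8, 1.8, 181.4]
wrist_force: [5.0, -0.5, 5.9]
time_s: 16.75
ee_pos: [570.8, 1.8, 181.3]
wrist_force: [5.1, -0.4, 5.3]
time_s: 17.25
ee_pos: [570.8, 1.8, 181.3]
wrist_force: [5.0, -1.2, 5.2]
ee_pos: [590.6, 1.3, 198.3]
wrist_force: [0.6, 0.2, -1.8]
n 3041 tip-down deg 38.169956175731336 top z at x=0 -27.141002529889 x range -30.616634849233265 36.12178244275406
[590.613    1.3467 198.3412] [ 0.5652  0.1612 -1.7805] [-0.0143 -0.0792 -0.0386]
```

```bash
python3 -m jog '[{"x":0.0081,"y":0,"z":-0.0068,"turn":0},{"x":0.0081,"y":0,"z":-0.0068,"turn":0},{"x":0.0081,"y":0,"z":-0.0068,"turn":0},{"x":0.0081,"y":0,"z":-0.0068,"turn":0},{"x":0.0081,"y":0,"z":-0.0068,"turn":0}]'| egrep 'pos|wrist'
python3 -m jog '[{"x":0.008,"y":0,"z":-0.0067,"turn":0},{"x":0,"y":0,"z":0,"turn":0}]'| egrep 'pos|wrist'
python3 - <<'E'
from h import *
s=pitch(); print(s['ee_pos'],s['wrist_force'],s['moment'])
E
```

```text
ee_pos: [631.8, 0.1, 232.9]
wrist_force: [-0.3, -0.3, -1.3]
ee_pos: [640.6, -0.1, 240.1]
wrist_force: [-0.4, -0.6, -2.0]
n 3050 tip-down deg 38.14709027172866 top z at x=0 -27.111834478558173 x range -30.714998780782167 36.099823005125444
[640.6099  -0.0929 240.0615] [-0.4385 -0.5599 -1.9741] [ 0.0229 -0.0747  0.0568]
```

```bash
python3 -m jog '[{"x":0.005,"y":0,"z":0.005,"turn":0},{"x":0.005,"y":0,"z":0.005,"turn":0},{"x":0.005,"y":0,"z":0.005,"turn":0},{"x":0.005,"y":0,"z":0.005,"turn":0},{"x":0,"y":0,"z":0,"turn":0}]'| egrep 'pos|wrist'
python3 - <<'E'
from h import *
s=pitch(); print(s['ee_pos'],s['wrist_force'],s['moment'])
E
```

```text
ee_pos: [658.7, -0.8, 217.3]
wrist_force: [-1.5, 1.0, -1.3]
n 3812 tip-down deg 30.595989134156493 top z at x=0 -26.768992487799984 x range -33.26291621961006 39.455494986433486
[658.7046  -0.7692 217.3343] [-1.5346  1.0188 -1.3246] [ 0.0558  0.4572 -0.0135]
```

Levelling on the mouth's lower rim works (38°→30.6°). Continue the arc.

```bash
python3 -m jog '[{"x":0.004,"y":0,"z":0.0055,"turn":0},{"x":0.004,"y":0,"z":0.006,"turn":0},{"x":0.004,"y":0,"z":0.006,"turn":0},{"x":0.004,"y":0,"z":0.006,"turn":0},{"x":0,"y":0,"z":0,"turn":0}]'| egrep 'pos|wrist'
python3 -m jog '[{"x":0.0025,"y":0,"z":0.007,"turn":0},{"x":0.0025,"y":0,"z":0.007,"turn":0},{"x":0.002,"y":0,"z":0.007,"turn":0},{"x":0.002,"y":0,"z":0.007,"turn":0},{"x":0,"y":0,"z":0,"turn":0}]'| egrep 'pos|wrist'
python3 - <<'E'
from h import *
s=pitch(); print(s['ee_pos'],s['wrist_force'],s['moment'])
E
```

```text
ee_pos: [675.1, -1.2, 194.1]
wrist_force: [-1.0, -0.1, -1.2]
ee_pos: [683.5, -1.5, 166.0]
wrist_force: [-0.7, -0.2, -0.6]
n 6309 tip-down deg 10.667607791721856 top z at x=0 -26.312310255459412 x range -37.765297584561836 45.032728809263546
[683.5173  -1.4507 165.9539] [-0.6724 -0.168  -0.6388] [0.0891 0.2221 0.0372]
```

```bash
python3 -m jog '[{"x":0.0012,"y":0,"z":0.0072,"turn":0},{"x":0.001,"y":0,"z":0.0072,"turn":0},{"x":0.0005,"y":0,"z":0.0072,"turn":0},{"x":0,"y":0,"z":0.0072,"turn":0},{"x":0,"y":0,"z":0,"turn":0}]'| egrep 'pos|wrist'
python3 - <<'E'
from h import *
s=pitch(); print(s['ee_pos'],s['wrist_force'],s['moment'],s['time_s'])
E
```

```text
ee_pos: [686.3, -1.5, 137.3]
wrist_force: [1.0, 0.7, 0.0]
n 6718 tip-down deg 0.6304551963170152 top z at x=0 -26.33573930855945 x range -37.784305866964914 46.422885878065486
[686.252   -1.4964 137.2773] [0.9567 0.679  0.005 ] [ 0.0324 -0.0509 -0.0193] 20.65
```

```bash
python3 -m jog '[{"x":0,"y":0,"z":0.0025,"turn":0},{"x":0,"y":0,"z":0,"turn":0}]'| egrep 'pos|wrist'
python3 - <<'E'
from h import *
s=pitch(); print(s['ee_pos'],s['wrist_force'],s['moment'],s['time_s'])
E
python3 -m jog '[{"x":0.01,"y":0,"z":0,"turn":0},{"x":0.015,"y":0,"z":0,"turn":0},{"x":0.015,"y":0,"z":0,"turn":0},{"x":0.01,"y":0,"z":-0.01,"turn":0},{"x":0,"y":0,"z":0,"turn":0}]' - 60| egrep 'pos|wrist|force'
python3 - <<'E'
from h import *
s=pitch(); print(s['ee_pos'],s['wrist_force'],s['moment'],s['time_s'])
E
```

```text
ee_pos: [686.4, -1.5, 136.0]
wrist_force: [-0.6, -0.9, 0.8]
n 6717 tip-down deg 0.1870594564063836 top z at x=0 -26.335488465579484 x range -38.52423450060952 46.574381732882685
[686.4089  -1.4737 135.974 ] [-0.5766 -0.927   0.8408] [-0.0368  0.232   0.0026] 20.9
ee_pos: [739.0, -2.9, 147.0]
wrist_force: [0.2, 0.3, -1.0]
gripper_force: 63.1
n 6722 tip-down deg 0.6302119642134761 top z at x=0 -26.199172727731515 x range -38.44436635042632 46.389421750595275
[738.9678  -2.9009 147.0189] [ 0.2017  0.3067 -0.9771] [-0.0102 -0.154   0.0191] 21.45
```

```bash
python3 -m jog '[{"x":0,"y":0,"z":-0.015,"turn":0},{"x":0,"y":0,"z":-0.025,"turn":0},{"x":0,"y":0,"z":-0.025,"turn":0},{"x":0,"y":0,"z":-0.01,"turn":0},{"x":-0.005,"y":-0.01,"z":0,"turn":0}]'| egrep 'pos|wrist|force'
python3 -m jog '[{"x":-0.015,"y":-0.025,"z":0,"turn":0},{"x":-0.015,"y":-0.025,"z":0,"turn":0},{"x":-0.015,"y":-0.025,"z":0,"turn":0},{"x":-0.015,"y":-0.025,"z":0,"turn":0},{"x":-0.015,"y":-0.025,"z":0,"turn":0}]'| egrep 'pos|wrist|force'
python3 -m jog '[{"x":-0.015,"y":-0.025,"z":0,"turn":0},{"x":-0.015,"y":-0.025,"z":0,"turn":0},{"x":-0.015,"y":-0.025,"z":0,"turn":0},{"x":-0.015,"y":-0.025,"z":0,"turn":0},{"x":-0.01,"y":-0.025,"z":0,"turn":0}]'| egrep 'pos|wrist|force'
python3 -m jog '[{"x":-0.005,"y":-0.01,"z":0.02,"turn":0},{"x":0,"y":0,"z":0.03,"turn":0},{"x":0,"y":0,"z":0.03,"turn":0},{"x":0,"y":0,"z":0.03,"turn":0},{"x":0,"y":0,"z":0.01,"turn":0}]'| egrep 'pos|wrist|force'
python3 -m jog '[{"x":0,"y":0,"z":0,"turn":0},{"x":0,"y":0,"z":0,"turn":0}]'
python3 - <<'E'
from h import *
s=pitch(); print(s['ee_pos'],s['wrist_force'],s['moment'],s['time_s'])
_,im,d=snap('top','top3.png');M=T('top'); cv2.imwrite('pics/t3c.png',cv2.resize(im[220:340,150:310,::-1],None,fx=5,fy=5,interpolation=cv2.INTER_CUBIC))
for l in ['rod_tip','jar_mid','wheel_mid','tin_mid']: print(l,[(round(r['p'],2),w(M,r['xyz'])) for r in nets.look_for(l,'top')[:2]])
E
```

```text
ee_pos: [732.9, 5.3, 223.4]
wrist_force: [0.9, -0.9, -1.6]
gripper_force: 63.1
ee_pos: [658.1, 136.0, 219.4]
wrist_force: [0.0, 0.1, -1.2]
gripper_force: 63.1
ee_pos: [591.1, 262.7, 219.6]
wrist_force: [0.2, 0.1, -1.3]
gripper_force: 63.1
ee_pos: [585.5, 270.4, 96.5]
wrist_force: [-0.6, -0.1, -2.4]
gripper_force: 63.1
time_s: 23.7
ee_pos: [589.5, 271.9, 101.9]
orientation: [[1.0, -0.028, 0.001], [-0.028, -1.0, 0.001], [0.001, -0.001, -1.0]]
wrist_force: [0.1, 0.4, -0.1]
grip_width: 16.9
gripper_force: 63.1
n 6508 tip-down deg 0.624147151698675 top z at x=0 -26.242896323778492 x range -38.157610391170635 46.26205372214518
[589.478  271.8844 101.9292] [ 0.0585  0.4298 -0.1043] [ 0.0332 -0.0669  0.0597] 23.7
rod_tip []
jar_mid [(0.57, array([726.2444, -13.7572,  95.3695]))]
wheel_mid [(0.93, array([685.1795, 237.523 ,  36.2454]))]
tin_mid []
```

View pics/t3c.png

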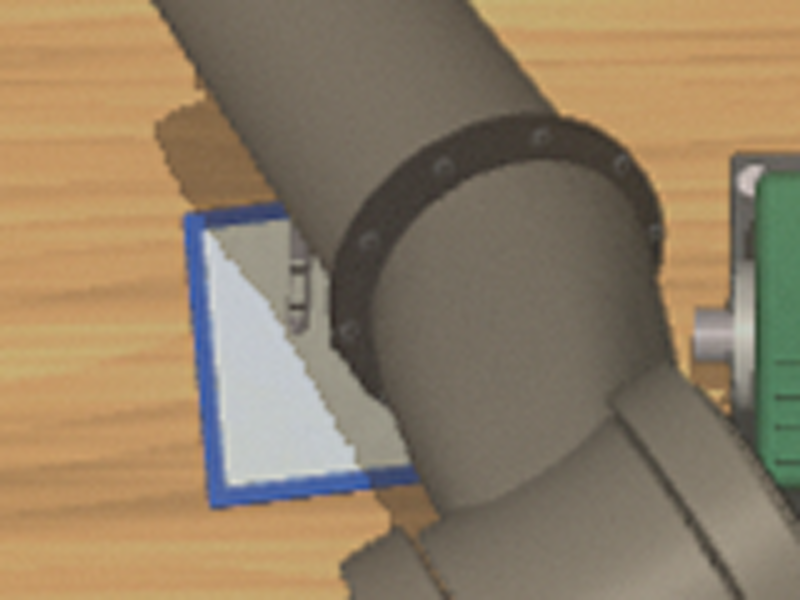

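The tip at crop (298,330) is over the pad's middle, within 3 mm, and the rod is clear of everything. It is only ~10 mm too high, so I lower it and let it settle.

```bash
python3 -m jog '[{"x":0.001,"y":0.002,"z":0.005,"turn":0},{"x":0,"y":0,"z":0.005,"turn":0},{"x":0,"y":0,"z":0,"turn":0},{"x":0,"y":0,"z":0,"turn":0},{"x":0,"y":0,"z":0,"turn":0}]' >/dev/null
python3 -m jog '[{"x":0,"y":0,"z":0,"turn":0},{"x":0,"y":0,"z":0,"turn":0},{"x":0,"y":0,"z":0,"turn":0},{"x":0,"y":0,"z":0,"turn":0},{"x":0,"y":0,"z":0,"turn":0}]'
python3 - <<'E'
from h import *
s=pitch(); print(s['ee_pos'],s['joint_vel'],s['wrist_force'],s['time_s'])
E
```

```text
time_s: 25.0
ee_pos: [590.2, 269.4, 91.1]
orientation: [[1.0, -0.028, 0.0], [-0.028, -1.0, -0.0], [0.0, 0.0, -1.0]]
wrist_force: [1.2, -0.4, -1.8]
grip_width: 17.2
gripper_force: 63.1
n 6443 tip-down deg 0.6257048457708794 top z at x=0 -26.23861090408115 x range -38.48508434105875 46.30235638825734
[590.2303 269.3544  91.1207] [-0.0012  0.0006  0.0013  0.0009  0.0003 -0.0005 -0.0001] [ 1.153  -0.3564 -1.7876] 25.0
```

```bash
python3 -c "
from cell import ctrl
print(ctrl.close_job())"
```

```text
the job is handed in; nothing more can be done
None
```

The rod went in until its collar met the tube's mouth (about 8 N), paused there 1.5 s and was drawn right out. By my measurements it is now held still, level to about 1°, marked face up, its tip about 10 cm above the pad's middle, and the job is handed in (robot time 25 s); I did not re-check the tin at the end.

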